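# Shut the yellow-marked caddy flap with a fingertip press

## Task

Two small caddies on the closet shelf have their flap lids standing ajar. Put your fingertips on the yellow pad and gently press that flap down until it is fully shut, then draw back clear. Do not lift the flap or grip anything, do not touch the blue-marked caddy or its flap, and leave the bottles, dustpan, brush and clip where they are.

Things in the scene. Friction and masses are not known exactly. Their poses are not given: they have to be found in the camera images.
- yellow_caddy: the caddy to close: grey plastic open-topped box 160 (x) x 140 (y) x 100 mm high, screwed to the shelf, with a yellow strip on its front (-x) side. Origin: centre of its underside; x points from its front to its hinge side, y along the hinge, z up; it stands yawed up to 0.4 rad. Either caddy may stand on the left.
- yellow_flap (a joint): angle of the yellow caddy's flap lid in rad: 0 is shut flat on the rim, growing as the front edge rises (starts 0.4 to 0.75, stop at 1.3). Flap 158 mm from hinge to front x 140 mm wide x 6 mm thick. The hinge lies along the caddy's y; its friction holds the flap at any angle, with no spring or latch. 1 to 2 N down on the pad moves it; at 0 it meets a firm stop.
- yellow_hinge (a point): the middle of the flap's hinge axis, at the caddy's +x rim, 77 mm along +x from the caddy's origin and 100 mm above the shelf; fixed to the caddy, same axes as it
- yellow_spot: yellow touch pad, 44 x 44 mm, standing 6 mm proud of the flap's upper face near its free front edge; cushioned, it sinks up to 3 mm (8 N). Origin: centre of the pad's top face; z is normal to the flap (up when shut), x points to the hinge. The origin lies 110 mm from the hinge axis along the flap and 12 mm above it along the pad's z; shut, it is 112 mm above the shelf.
- blue_caddy: the other caddy, the same in size and build but with a blue strip and blue pad, its flap also standing ajar. Leave alone.
- blue_spot: the blue touch pad on the blue caddy's flap, same size and place as the yellow one; do not touch
- bottle_a: first empty white spray bottle (upright, 74 mm across, about 206 mm tall, blue twist cap, trigger head); loose. Origin: centre of its underside. Leave alone.
- bottle_b: second empty white spray bottle, same as the first; loose. Leave alone.
- dustpan: red plastic dustpan lying flat, pan 200 x 220 mm, about 330 mm long with its handle to its -x, 55 mm high; loose. Origin: on its underside, 50 mm behind the middle of the pan. Leave alone.
- brush: grey nylon scrub brush, 160 x 58 mm, 84 mm high to the top of its bow handle; loose. Origin: centre of its underside. Leave alone.
- clip: steel dustpan clip, 70 x 30 mm, 27 mm high; loose. Origin: centre of its underside. Leave alone.

How it is judged:
By the outcome, as a careful person would: the job done as asked, in the order asked, and still so for the second after the job is handed in, with the robot touching nothing.
It also fails if it takes over 32 s, if anything falls off the work surface, if the arm or the gripper's body presses on something with over 40 N, if the wrist force passes 120 N, or if a joint passes its speed limit or range.

## Robot

A 6-joint arm with a two-finger parallel gripper is mounted at the origin on the work surface. World frame = base frame: x ahead of the robot, y to its left, z up, the work surface at z = 0. Lengths are in m, angles in rad, forces in N, time in s.
With the tool pointing down it reaches from about 0.325 to 0.775 m from the base axis. Payload 5.5 kg.
Tool frame: the origin (TCP) lies between the finger pads; the fingertips stand 8 mm ahead of it and the grasp point (between the pads) lies 11 mm behind it (tcp_to_tips is the distance from the TCP to the fingertips, in m); z points along the fingers, y is the line along which they close (so a half turn about z gives the same grasp; the last joint's range is limited). The gripper opens to 88 mm and grips with 3 to 60 N. Pads are 20 mm wide; open, the fingers measure 115 mm over their backs; the gripper's body (75 mm by 178 mm) begins 61 mm behind the grasp point.
Start: joints at [-1.286, 0.091, 1.231, -0, 1.82, -0.057], TCP at [0.201, -0.565, 0.195] pointing down, gripper open.
Joint ranges: [-2.87, 2.87], [-0.86, 2.18], [0.17, 2.46], [-1.51, 4.65], [0.06, 2.69], [-2.65, 2.65]. Speed limits (rad/s): [2.57, 2.57, 3.01, 3.14, 3.14, 3.14].

## Interface

Orientations are given as a unit quaternion [w, x, y, z].
In Python, from bench import * gives the robot as it stands. Calls block until the motion is done:
- move_to(position, orientation): joint-space move of the TCP to a pose.
- move_l(position, speed=0.15, orientation=None): straight line of the TCP; orientation=None keeps the orientation; speed is the mean speed in m/s.
- movej(angles): joint-space move.
- gripper_open() and close(): open the fingers fully, or close them until they stop; the grip force is fixed at half the most.
- hold(seconds).
- inverse_kinematics(position, orientation): joint angles nearest the present ones, or None.
- state(): the state.
- get_image(name): name is "side" or "top" or "wrist"; returns a dict with "frame" (384x512x3 uint8, blue, green, red), "depth" (384x512 float32, m along the optical axis (not along the pixel's ray), 0 where there is no reading), "camera_matrix" (3x3 intrinsics, pixels), "view" (4x4, takes a point from world to camera coordinates). Camera axes: x right, y up, looking along -z (the intrinsics and any distortion apply to the point x, -y, -z); pixel columns grow to the right and rows downward; lengths in m; the calibration is good to about 2 mm. A picture is of the moment at which its call begins.
A pose or a line that the arm cannot do raises IKError and nothing moves.
- job_done(): hands the job in; it is judged then, once.
The state is a dict: "time": time; "joint_pos": joint angles; "dq": joint speeds; "joint_torque": joint torques, N m; "ee_pos": TCP position; "ee_rot": TCP orientation; "ft_force": force on the tool from outside, world axes, zero at the start; "moment": the same for the moment, N m; "finger_gap": finger opening in m; "finger_force": force on a finger pad.
Only numpy, scipy, OpenCV 4.12 (cv2) and the standard library are available. Lean on these libraries where they do the work, as an engineer would, in place of code of your own. Each camera call takes 0.05 s, during which the arm holds its last target. There are 200 camera calls.

## Working session

There is one attempt and no reset: what is moved stays moved. The work goes in short steps, each a Python script; the robot and the scene stay as the last script left them, time stands still between calls to the robot, and variables do not carry over. Pictures are saved under pics/ and viewed, at most 10 in all, crops included, and the job is handed in when it is done.

```bash
mkdir -p pics; cat > h.py <<'E'
from bench import *
import numpy as np, cv2
def cloud(im):
    K=np.array(im["camera_matrix"]);V=np.array(im["view"]);d=im["depth"]
    v,u=np.indices(d.shape)
    p=np.stack([(u-K[0,2])/K[0,0]*d,-(v-K[1,2])/K[1,1]*d,-d,np.ones_like(d)],-1)
    return (p@np.linalg.inv(V).T)[...,:3]
E
python3 - <<'E'
from h import *
for n in("top","side"):
    im=get_image(n);cv2.imwrite(f"pics/{n}0.png",im["frame"]);np.savez(f"{n}0.npz",**im)
    P=cloud(im);h=cv2.cvtColor(im["frame"],cv2.COLOR_BGR2HSV)
    m=((h[...,0]>20)&(h[...,0]<35)&(h[...,1]>120)&(h[...,2]>80)&(im["depth"]>0)).astype(np.uint8)
    k,l,s,c=cv2.connectedComponentsWithStats(m)
    for i in range(1,k):
        if s[i,4]>15: print(n,s[i],P[l==i].mean(0).round(3),P[l==i].min(0).round(3),P[l==i].max(0).round(3))
print(state())
E
```

```text
top [193  88  27  26 545] [0.891 0.169 0.139] [0.851 0.13  0.129] [0.93  0.209 0.146]
top [36 98 16  1 16] [0.897 0.669 0.128] [0.896 0.647 0.124] [0.899 0.691 0.13 ]
top [  27  106   56   30 1548] [0.819 0.615 0.153] [0.776 0.539 0.137] [0.867 0.698 0.16 ]
top [ 84 141   6  19  32] [0.754 0.555 0.066] [ 0.708  0.521 -0.003] [0.784 0.59  0.131]
top [ 47 163   9  10  54] [0.705 0.697 0.004] [ 0.691  0.68  -0.001] [0.722 0.71  0.01 ]
top [ 60 168  10   5  25] [0.696 0.652 0.005] [0.691 0.636 0.001] [0.705 0.666 0.009]
top [206 195  19  14 189] [0.58  0.127 0.182] [0.56  0.104 0.155] [0.601 0.151 0.196]
top [204 230  23   5  28] [0.5   0.138 0.057] [ 0.496  0.106 -0.003] [0.505 0.174 0.074]
top [ 32 316   9  38 141] [0.213 0.634 0.119] [0.147 0.623 0.114] [0.25  0.651 0.125]
top [ 52 316   9  68 253] [0.171 0.576 0.119] [0.067 0.567 0.112] [0.25  0.591 0.125]
top [ 61 316   7  68  83] [0.155 0.552 0.117] [0.067 0.549 0.111] [0.251 0.556 0.121]
top [ 22 341   8  43 104] [0.111 0.657 0.119] [0.065 0.651 0.114] [0.18  0.663 0.124]
top [ 43 341  12  43 223] [0.117 0.593 0.119] [0.066 0.579 
[... 376 characters left out ...]
 ]
{'time': 0.1, 'joint_pos': array([-1.28571211e+00,  9.17827424e-02,  1.23174829e+00, -1.40510158e-05,
        1.81981152e+00, -5.66695172e-02]), 'dq': array([ 0.00182146, -0.00132442, -0.00316021,  0.00053664, -0.00124784,
        0.00261134]), 'joint_torque': array([ 4.01448066e-03, -4.47856987e+01, -4.07570887e+01,  7.01809698e-02,
        2.84252933e-02, -9.93156686e-05]), 'ee_pos': array([ 0.20100613, -0.56499511,  0.1944302 ]), 'ee_rot': array([-8.68471939e-04,  9.85435954e-01,  1.70044743e-01, -1.06474356e-04]), 'ft_force': array([-0.10217705, -0.48035619,  0.52702842]), 'moment': array([ 0.00484538, -0.01702652,  0.04452866]), 'finger_force': 0.0, 'finger_gap': 0.08789541871147764}
```

View pics/top0.png

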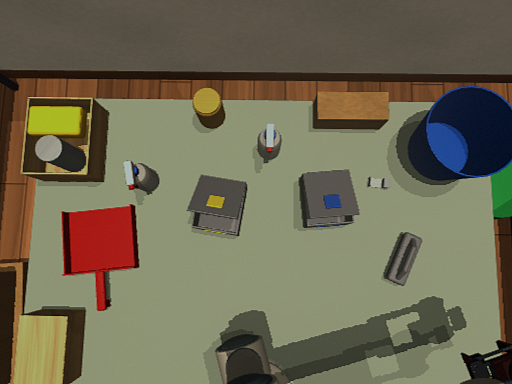

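View pics/side0.png

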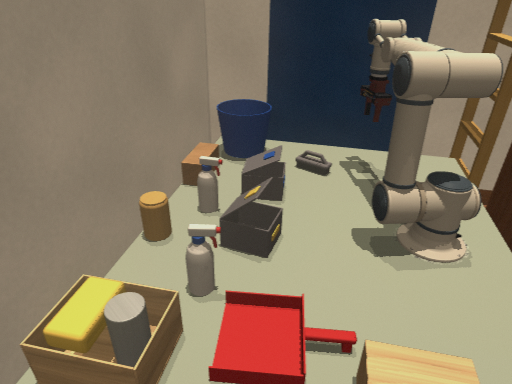

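The top view shows the yellow pad at about (215,202) on the left caddy, with the blue pad at (332,201) on the right one. Bottles stand at (269,140) and (145,177). Next I fit the flap plane.

```bash
cat > fit.py <<'E'
from h import *
def fit(im,c):
    # c: approximate pad centre in the world; returns hinge estimate, yaw, angle, pad
    P=cloud(im);f=im["frame"];hsv=cv2.cvtColor(f,cv2.COLOR_BGR2HSV)
    ok=(im["depth"]>0)&(np.linalg.norm(P-c,axis=-1)<0.16)
    yl=ok&(hsv[...,0]>18)&(hsv[...,0]<36)&(hsv[...,1]>110)&(np.linalg.norm(P-c,axis=-1)<0.04)
    pad=np.median(P[yl],0)
    Q=P[ok&~yl&(P[...,2]>0.08)]
    rng=np.random.default_rng(0);best=0
    for _ in range(500):
        a,b,d=Q[rng.choice(len(Q),3,False)]
        n=np.cross(b-a,d-a);L=np.linalg.norm(n)
        if L<1e-4: continue
        n/=L;n*=np.sign(n[2])
        if n[2]<.5: continue
        I=abs((Q-a)@n)<.003
        if I.sum()>best: best=I.sum();B=I
    R=Q[B];m=R.mean(0);n=np.linalg.svd(R-m)[2][2];n*=np.sign(n[2])
    th=np.arccos(n[2]);yaw=np.arctan2(n[1],n[0])
    x=np.array([np.cos(yaw)*np.cos(th),np.sin(yaw)*np.cos(th),-np.sin(th)]);y=np.cross(n,x)
    s=(R-m)@np.c_[x,y]
    rect=cv2.minAreaRect(s.astype(np.float32)*1000)
    print("n",best,"of",len(Q),"yaw",yaw.round(3),"th",th.round(3),"pad",pad.round(4),"pad off",(pad-m)@n,"rect",rect)
    mid=m+x*rect[0][0]/1000+y*rect[0][1]/1000
    print("flap mid",mid.round(4),"pad from mid",((pad-mid)@np.c_[x,y]).round(4))
    hinge=pad+.110*x-.012*n
    print("hinge",hinge.round(4), "from mid", (mid+.079*x-n*.006).round(4))
    return hinge,yaw,th,pad
E
python3 - <<'E'
from fit import *
im=dict(np.load("top0.npz"));fit(im,np.array([.58,.127,.182]))
im=dict(np.load("side0.npz"));fit(im,np.array([.58,.13,.182]))
E
```

```text
n 1557 of 1836 yaw -0.155 th 0.711 pad [0.5801 0.1267 0.1819] pad off 0.005936879354510052 rect ((2.6351852416992188, 0.781158447265625), (161.4785919189453, 139.92408752441406), 0.04016514867544174)
flap mid [0.602  0.1254 0.1552] pad from mid [-0.0339 -0.0021]
hinge [0.6547 0.115  0.101 ] from mid [0.6573 0.1167 0.0992]
n 424 of 1053 yaw -0.137 th 0.704 pad [0.5761 0.1406 0.1863] pad off 0.005850901701709838 rect ((4.356117248535156, -15.695152282714844), (140.87945556640625, 158.37240600585938), 89.27665710449219)
flap mid [0.5993 0.127  0.1575] pad from mid [-0.0375  0.0103]
hinge [0.6515 0.1302 0.1059] from mid [0.6551 0.1193 0.1018]
```

```bash
cat >> h.py <<'E'
from scipy.spatial.transform import Rotation as Rot
H=np.array([.656,.116,.1005]);YAW=-.155;TH0=.711
def pose(th,up,k,tilt=None):
    """TCP pose with the tips `up` m above the pad of a flap at angle th; tool tilted by `tilt` (default th)."""
    F=Rot.from_euler("z",YAW)*Rot.from_euler("y",th)
    pad=H+F.apply([-.110,0,.012])
    T=Rot.from_euler("z",YAW)*Rot.from_euler("y",th if tilt is None else tilt)*Rot.from_euler("z",k*np.pi/2)*Rot.from_euler("x",np.pi)
    q=T.as_quat(scalar_first=True)
    return pad-T.apply([0,0,1])*(.008+up),q
E
python3 - <<'E'
from h import *
for k in range(4):
  for f in (1,.5,0):
    for th in (.711,0):
        j=inverse_kinematics(*pose(th,.06,k,th*f));print(k,f,th,None if j is None else np.round(j,2))
R=Rot.from_quat(state()["ee_rot"],scalar_first=True)
print(inverse_kinematics(state()["ee_pos"]+[0.,0,.2],state()["ee_rot"]))
E
```

```text
0 1 0.711 None
0 1 0 [ 0.18 -0.01  1.36 -0.    1.79  1.9 ]
0 0.5 0.711 [0.09 0.52 0.66 0.11 2.29 1.88]
0 0.5 0 [ 0.18 -0.01  1.36 -0.    1.79  1.9 ]
0 0 0.711 [ 0.16  0.1   1.13 -0.    1.92  1.88]
0 0 0 [ 0.18 -0.01  1.36 -0.    1.79  1.9 ]
1 1 0.711 None
1 1 0 [ 0.18 -0.01  1.36 -0.    1.79  0.33]
1 0.5 0.711 [0.09 0.52 0.66 0.11 2.29 0.31]
1 0.5 0 [ 0.18 -0.01  1.36 -0.    1.79  0.33]
1 0 0.711 [ 0.16  0.1   1.13 -0.    1.92  0.31]
1 0 0 [ 0.18 -0.01  1.36 -0.    1.79  0.33]
2 1 0.711 None
2 1 0 [ 0.18 -0.01  1.36  0.    1.79 -1.24]
2 0.5 0.711 [ 0.09  0.52  0.66  0.11  2.29 -1.26]
2 0.5 0 [ 0.18 -0.01  1.36  0.    1.79 -1.24]
2 0 0.711 [ 0.16  0.1   1.13  0.    1.92 -1.26]
2 0 0 [ 0.18 -0.01  1.36  0.    1.79 -1.24]
3 1 0.711 None
3 1 0 None
3 0.5 0.711 None
3 0.5 0 None
3 0 0.711 None
3 0 0 None
[-1.28571211e+00  2.49448166e-01  6.87476113e-01 -1.69225504e-05
  2.20641827e+00 -5.66761008e-02]
```

```bash
python3 - <<'E'
from h import *
s=state();j=inverse_kinematics(s["ee_pos"]+[0.,0,.2],s["ee_rot"])
close();movej(j)
p,q=pose(TH0,.05,2,TH0*.5)
move_to(p+[0,0,.05],q); move_l(p,.15)
s=state();print(s["time"],s["ft_force"],s["finger_gap"],s["ee_pos"],p)
for n in("side","wrist"):
    im=get_image(n);cv2.imwrite(f"pics/{n}1.png",im["frame"])
E
```

```text
5.5917 [ 0.07375029 -0.34418494  0.82060681] 0.00028689080338693156 [0.60112706 0.12408905 0.23610426] [0.60133379 0.12454178 0.23575102]
```

View pics/side1.png

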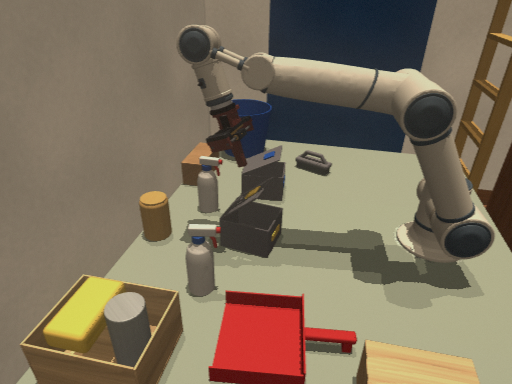

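View pics/wrist1.png

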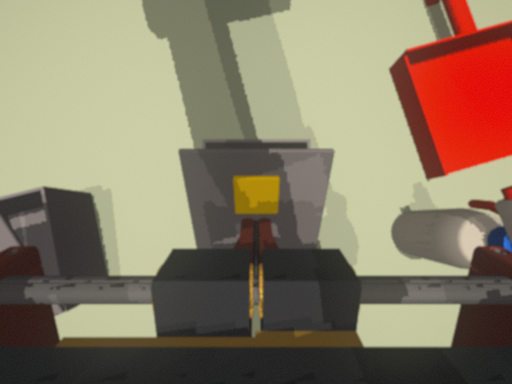

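The wrist view shows the closed tips at (256,235), in line with the yellow pad at (256,195). The blue caddy is to the left and a bottle to the right, both clear, so I press along the arc.

```bash
python3 - <<'E'
from h import *
f0=state()["ft_force"]
def go(th,up,v):
    m=th*.5; p,q=pose(th,up+.010*np.sin(m),2,th-m); move_l(p,v,q)
    s=state(); return s["time"],s["ft_force"]-f0,s["ee_pos"]-p
go(TH0,.012,.08)
up=.008
while up>-.008:
    t,f,e=go(TH0,up,.05)
    print(round(t,2),up,f.round(2))
    if np.linalg.norm(f)>1.2: break
    up-=.002
print("contact",up)
for th in np.linspace(TH0,0,10)[1:]:
    t,f,e=go(th,-.001,.06)
    print(round(t,2),th.round(3),f.round(2),e.round(4))
    if np.linalg.norm(f)>15: break
E
```

```text
6.53 0.008 [ 0.03 -1.65  0.21]
contact 0.008
6.97 0.632 [-1.18 -0.73 -0.11] [-0.0001  0.      0.0004]
7.28 0.553 [-0.92 -0.64  0.26] [-0.      0.      0.0006]
7.58 0.474 [-0.18 -0.89 -0.48] [-0.     -0.      0.0004]
7.88 0.395 [-0.97 -1.98  0.75] [ 0.     -0.      0.0004]
8.18 0.316 [-1.43 -1.27 -0.53] [ 0.     -0.      0.0003]
8.47 0.237 [-1.13 -0.71  0.56] [-0.     -0.      0.0002]
8.78 0.158 [-0.62 -1.93 -0.22] [-0.0001  0.      0.0002]
9.07 0.079 [-1.05 -1.83 -0.28] [-0.0002 -0.      0.0002]
9.38 0.0 [-0.46 -0.99 -0.12] [-0.0002  0.      0.0002]
```

```bash
python3 - <<'E'
from h import *
def fz():
    a=[]
    for _ in range(4): hold(.03); a.append(state()["ft_force"][2])
    return np.mean(a)
print("z0",fz())
for up in np.arange(-.002,-.010,-.001):
    p,q=pose(0,up,2,0); move_l(p,.03,q); f=fz(); s=state()
    print(up.round(4),round(f,2),s["ee_pos"][2].round(4))
    if f>6: break
im=get_image("side");cv2.imwrite("pics/side2.png",cv2.resize(im["frame"][130:290,170:330],None,fx=3,fy=3))
print(state()["time"])
E
```

```text
z0 0.452813097649985
-0.002 0.1 0.1186
-0.003 0.79 0.1175
-0.004 0.32 0.1165
-0.005 0.6 0.1155
-0.006 0.42 0.1145
-0.007 0.93 0.1135
-0.008 0.49 0.1125
-0.009 0.28 0.1115
12.625
```

View pics/side2.png

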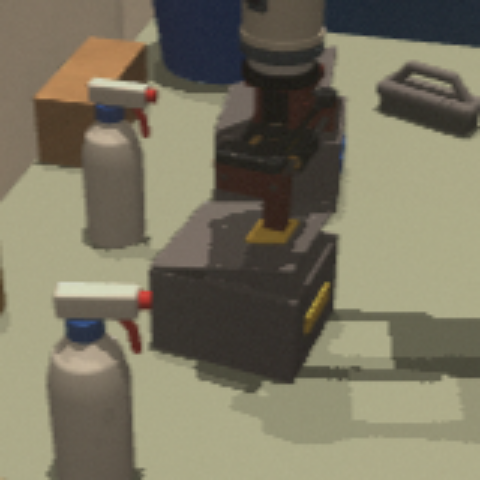

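The crop shows the flap nearly shut with the tips on the pad at about (275,232). No force yet, so the closed tips evidently sit shorter than nominal. I keep pressing in small, force-guarded steps.

```bash
python3 - <<'E'
from h import *
def fz():
    a=[]
    for _ in range(4): hold(.02); a.append(state()["ft_force"][2])
    return np.mean(a)
for up in np.arange(-.010,-.030,-.001):
    p,q=pose(0,up,2,0); move_l(p,.03,q); f=fz(); s=state()
    print(up.round(4),round(f,2),s["ee_pos"][2].round(4))
    if f>6: break
print(state()["time"],[k for k in state()])
im=get_image("side");cv2.imwrite("pics/side3.png",cv2.resize(im["frame"][130:290,170:330],None,fx=3,fy=3))
E
```

```text
-0.01 0.32 0.1104
-0.011 0.29 0.1095
-0.012 0.31 0.1085
-0.013 0.77 0.1074
-0.014 0.06 0.1065
-0.015 0.65 0.1055
-0.016 0.34 0.1045
-0.017 0.42 0.1035
-0.018 0.65 0.1024
-0.019 -0.35 0.1014
-0.02 0.12 0.1005
-0.021 0.22 0.0995
-0.022 0.89 0.0984
-0.023 0.48 0.0975
-0.024 0.21 0.0965
-0.025 0.49 0.0955
-0.026 0.62 0.0944
-0.027 0.42 0.0934
-0.028 0.19 0.0925
-0.029 0.17 0.0915
18.9583 ['time', 'joint_pos', 'dq', 'joint_torque', 'ee_pos', 'ee_rot', 'ft_force', 'moment', 'finger_force', 'finger_gap']
```

View pics/side3.png

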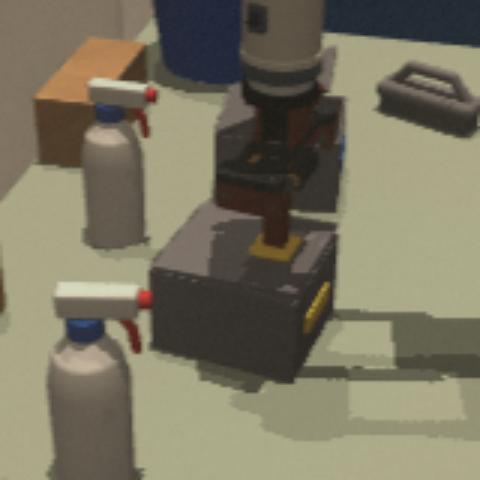

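The flap is now almost flush with the rim, with the pad at about (275,247) in the crop. I measure the remaining gap from depth, then finish.

```bash
python3 - <<'E'
from h import *
from fit import fit
try: fit(get_image("side"),np.array([.547,.133,.115]))
except Exception as e: print(e)
for up in np.arange(-.030,-.048,-.001):
    p,q=pose(0,up,2,0); move_l(p,.03,q); hold(.02); a=state()["ft_force"][2];hold(.02); s=state();f=(a+s["ft_force"][2])/2
    print(up.round(4),round(f,2),s["ee_pos"][2].round(4),round(s["time"],2))
    if f>4 or s["time"]>24: break
fit(get_image("side"),np.array([.547,.133,.115]))
E
```

```text
n 998 of 2488 yaw -0.107 th 0.054 pad [0.5426 0.1445 0.118 ] pad off 0.0052974330577030245 rect ((-1.4959945678710938, -10.735145568847656), (142.65643310546875, 160.74684143066406), 87.35118865966797)
flap mid [0.5793 0.1301 0.1106] pad from mid [-0.0384  0.0104]
hinge [0.6511 0.1329 0.1001] from mid [0.6574 0.1217 0.1004]
-0.03 0.94 0.0904 19.34
-0.031 0.44 0.0894 19.62
-0.032 0.2 0.0884 19.91
-0.033 1.04 0.0874 20.19
-0.034 0.41 0.0864 20.48
-0.035 0.09 0.0854 20.76
-0.036 1.34 0.0847 21.04
-0.037 3.13 0.0839 21.32
-0.038 5.75 0.0831 21.61
n 996 of 2464 yaw 1.971 th 0.002 pad [0.54   0.1467 0.11  ] pad off 0.0034912326758526034 rect ((-10.02398681640625, 6.3733978271484375), (160.7618865966797, 143.33203125), 58.68857955932617)
flap mid [0.5797 0.1302 0.1065] pad from mid [0.0306 0.0302]
hinge [0.4971 0.248  0.0978] from mid [0.5489 0.203  0.1004]
```

The stop is reached: force rises to 5.75 N and the flap angle reads 0.002 rad. I draw back.

```bash
python3 - <<'E'
from h import *
from fit import fit
p=state()["ee_pos"]; move_l(p+[0,0,.03],.06); move_l(p+[-.0,0,.18],.15)
fit(get_image("side"),np.array([.547,.133,.115]))
im=get_image("top");cv2.imwrite("pics/top4.png",im["frame"])
s=state();print(s["time"],s["ft_force"])
E
```

```text
n 1118 of 1528 yaw 2.407 th 0.002 pad [0.5455 0.1371 0.1121] pad off 0.005682885208979489 rect ((-2.100147247314453, 4.6096954345703125), (160.27200317382812, 144.80108642578125), 33.4182014465332)
flap mid [0.5797 0.131  0.1065] pad from mid [0.0295 0.0184]
hinge [0.4639 0.2108 0.0999] from mid [0.5211 0.184  0.1003]
23.5667 [-0.65115117  0.41001835 -0.03103659]
```

View pics/top4.png

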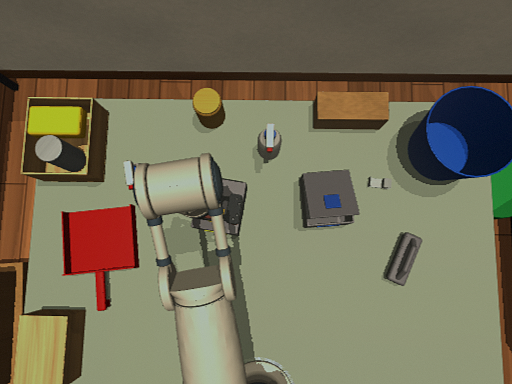

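The flap is flat (0.002 rad, pad at 0.112 m) and the arm is clear above it. The blue caddy (332,201), bottle_a, dustpan, brush and clip look unmoved, and bottle_b's head still shows at (129,173).

```bash
python3 -c "
from bench import *
print(job_done())"
```

```text
the job is handed in; nothing more can be done
None
```

The yellow flap is pressed fully shut (measured at 0.002 rad), the arm is drawn back clear, the other items look undisturbed in the last top view, and the job was handed in at about 23.6 s of the 32 s limit.

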